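# Engage the dog clutch of the bead roller

## Robot

A 6-joint arm with a two-finger parallel gripper is mounted at the origin on a cart in front of the work surface, level with it; the furniture and walls round the work are solid. World frame = base frame: x ahead of the robot, y to its left, z up, the work surface at z = 0. Lengths are in mm, angles in rad, forces in N, time in s.
With the tool pointing down it reaches from about 400 to 925 mm from the base axis. Payload 12.5 kg.
Tool frame: the origin (TCP) lies at the very end of the fingers, on their centre line; the grasp point (between the pads) lies 19 mm behind it; x points along the fingers, y is the direction in which the jaws open and shut, and the axes are right-handed (so a half turn about x gives the same grasp; the last joint's range is limited). The gripper opens to 95 mm and grips with 3 to 60 N. Pads are 20 mm wide; open, the fingers measure 119 mm over their backs; the gripper's body (75 mm by 180 mm) begins 59 mm behind the grasp point.
Start: joints at [1.216, 0.491, 1.559, -0, 1.092, -0.106], TCP at [153.883, 605.778, 214.661] pointing down, gripper open.
Joint ranges: [-3.1, 3.1], [-0.84, 2.19], [0.05, 2.79], [-1.13, 4.28], [0.06, 2.93], [-2.69, 2.69]. Speed limits (rad/s): [2.22, 2.22, 2.79, 3.14, 3.14, 3.14].

## Interface

Orientations are given as [roll, pitch, yaw] about the fixed x, y, z axes, in that order (R = Rz(yaw) Ry(pitch) Rx(roll)).
In Python, from cell import * gives the robot as it stands.
- The arm moves only by the tool step_arm, never from a script. Its argument "steps" is a list of rows, each a list of 4 numbers: the shift along the tool's x, y, z in units of 50 mm (1.0 is 50 mm), then the turn about the tool's x in units of 8 degrees (1.0 is 8 degrees). A call has 1 to 20 rows; each row shifts and turns the commanded pose from where the row before left it, along the tool's axes as they then stand; what a row does not reach is not made up. A row lasts 1/8 s, in which the tool goes at most 62.5 mm and 10.7 degrees, less where a joint would pass 70% of its speed; a pose out of reach is approached as far as the arm can. A call is refused whole if a number of a shift passes 1 or a number of a turn 1, either way. A call with a gripper value outside its range is refused whole. "jaw" is the closure, from 0 (fully open) to 1 (shut), set as the call begins (left out, the last holds). The fingers move at their own pace and stop on an object; the grip force is fixed at half the most. Time passes only in rows, so rows that do not move let the fingers close. It gives the time, the measured TCP pose, the force and the opening at its end, in the units of the state.
- state(): the state, without advancing time (a new reading comes with each control period).
- read_camera(name): name is "side" or "top"; returns the picture (400x640x3 uint8, red, green, blue); there is no depth.
- camera_info(name): a dict with "mtx" (3x3 intrinsics, pixels), "k1" (the pictures are not rectified: a ray, as slopes to the right and down, at radius r is drawn at 1 + k1 r^2 times it, then the intrinsics apply), "eye" and "attitude" of the camera in the world. Camera axes: x right, y down, z forward; pixel columns grow to the right and rows downward; lengths in mm; the calibration is good to about 2 mm. A picture is of the moment at which its call begins. camera_info takes no time and is no camera call.
- job_done(): hands the job in, once; it reports no verdict.
The state is a dict: "t": time; "joints": joint angles; "qvel": joint speeds; "tau": joint torques, N m; "eef_pos": TCP position; "tcp_rot": TCP orientation; "ft_force": force on the tool from outside, world axes, zero at the start; "moment": the same for the moment, N m; "opening": opening from 0.0 (shut) to 1.0 (fully open).
Only numpy, scipy, OpenCV 4.12 (cv2) and the standard library are available. Lean on these libraries where they do the work, as an engineer would, in place of code of your own. Each camera call takes 0.05 s, during which the arm holds its last target.

## Task

The hand clutch on top of the small bead roller is out of mesh. Turn its red T-handle until the upper jaws stand over the gaps between the lower jaws, then push the handle straight down until the clutch is fully home, and let go. Leave the things lying round the machine where they are.

Things in the scene. Friction and masses are not known exactly. Their poses are not given: they have to be found in the camera images.
- roller: grey bead roller, bolted to the bench, footprint 125 x 150 mm, origin at the centre of its underside, which is also the upright axis of the clutch; x and y along its short and long sides, z up; two steel rolls stick out of its +y side, up to 98 mm from the axis, below the clutch
- handle_mid (a point): middle of the red T-handle, on the clutch axis. The handle is a level square bar 110 mm long, 18 mm wide and 18 mm high along this point's x axis, on a post 22 mm thick; the top of the round upper clutch half (86 mm across) is 36 mm below this point. With the clutch all the way up the point is 162 mm above the bench, with the clutch home 144 mm. Its z axis is up
- handle_end (a point): point inside the handle bar, 50 mm from its middle, towards one end (the bar is the same at both ends)
- mark (a point): one of four white marks, 90 degrees apart, on the dark steel flange (112 mm across, top face 79 mm above the bench) of the lower clutch half, 49 mm from the axis; each mark stands at the middle of a gap between two lower jaws
- turn (a joint): angle of the upper clutch half with its T-handle about the vertical axis, rad, counter-clockwise from above, relative to the roller; at 0 the handle bar points along the roller's x. It has four brass jaws 90 degrees apart (18 mm wide, 14 mm high); two lie right under the two arms of the bar, and a yellow line on its top shows each. It turns freely with light friction (0.1 N m)
- lower_half (a joint): angle of the lower clutch half about the same axis, rad, counter-clockwise from above, relative to the roller; at 0 one white mark lies along the roller's x. Held stiffly by a brake (3 N m). The jaws go into the gaps when turn minus lower_half is a multiple of 90 degrees, within about 5 degrees
- drop (a joint): how far the upper half has been pushed down, m: 0 all the way up, 0.018 fully home at a stop. Between about 0.005 and home the jaws overlap, so out of mesh it stops at 0.005. It stays where it is left; pushing takes about 6 N
- grease_pot: yellow grease pot, 80 mm across, 66 mm high, loose on the bench, origin at the centre of its underside; to be left alone
- square_tube: dark piece of square steel tube, 150 x 35 x 35 mm, loose, origin at the centre of its underside; to be left alone
- tape_measure: yellow tape measure, 35 x 98 x 64 mm, loose, origin at the centre of its underside; to be left alone

How it is judged (in metres and radians):
At the end, for the whole second after the job is handed in: The upper clutch half is in mesh and home: drop above 15.5 mm of its 18 mm travel, and at rest (value of joint drop above 0.0155 m and velocity of joint drop below 0.005 m/s and velocity of joint turn between -0.05 and 0.05 rad/s); the robot touches nothing.
It fails at once if a bystander (grease pot, square tube, tape measure) is pushed more than 25 mm (distance of any of grease_pot, square_tube, tape_measure from where it was at the start of the episode above 0.025 m).
It also fails if it takes over 32 s, if anything falls off the work surface, if the arm or the gripper's body presses on something with over 40 N, if the wrist force passes 120 N, or if a joint passes its speed limit or range.

## Working session

There is one attempt and no reset: what is moved stays moved. The work goes in short steps, Python scripts to look and compute and a tool call to move; the robot and the scene stay as the last step left them, time stands still between calls to the robot, and variables do not carry over. Pictures are saved under pics/ and viewed, and the job is handed in when it is done.

Besides the shell and the picture viewer there is one more tool, called after ">>>" by a JSON object that holds its "op" and its "data". step_arm: Moves the arm, as the interface text tells. Its arguments: {"type":"object","properties":{"steps":{"type":"array","items":{"type":"array","items":{"type":"number"}}},"jaw":{"type":"number"}},"required":["steps"]}

```bash
mkdir -p pics; ls; python3 - <<'E'
from cell import *
import cv2
print(state())
for n in("side","top"):
    im=read_camera(n); cv2.imwrite(f"pics/{n}0.png",im[:,:,::-1]); print(camera_info(n))
E
```

```text
pics
{'t': 0.0, 'joints': array([ 1.21641003e+00,  4.91543854e-01,  1.55946645e+00,  9.65377243e-07,
        1.09169692e+00, -1.05629493e-01]), 'qvel': array([ 0.000199  ,  0.00252561,  0.0011519 ,  0.00067567, -0.00010699,
       -0.00125144]), 'tau': array([ 1.98223306e-04, -6.12614179e+01, -2.58194858e+01,  6.93107676e-02,
        4.80121456e-02, -3.44062119e-05]), 'eef_pos': array([153.7822239 , 605.52556083, 214.06565306]), 'tcp_rot': array([-1.677194  ,  1.56968176, -1.92595125]), 'ft_force': array([-0.29678261, -0.60175335, -0.02292246]), 'moment': array([-0.02675064,  0.01361263, -0.00394597]), 'opening': 0.9968238762172617}
{'mtx': array([[411.04430578,   0.        , 319.54045582],
       [  0.        , 411.04430578, 201.54005112],
       [  0.        ,   0.        ,   1.        ]]), 'k1': -0.03608057060545524, 'eye': array([   1.80804475, -757.65297521,  688.61826324]), 'attitude': array([-2.09681517, -0.0117791 , -0.58912288])}
{'mtx': array([[383.95250935,   0.        , 320.90966763],
       [  0.        , 383.95250935, 196.12210625],
       [  0.        ,   0.        ,   1.        ]]), 'k1': -0.042560271685098905, 'eye': array([ 297.80456183,   23.03282772, 1009.89090123]), 'attitude': array([-2.85723411, -0.00562113, -1.39792834])}
```

View pics/side0.png

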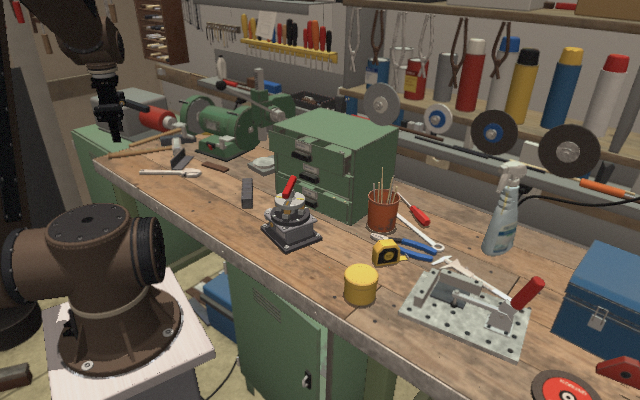

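View pics/top0.png

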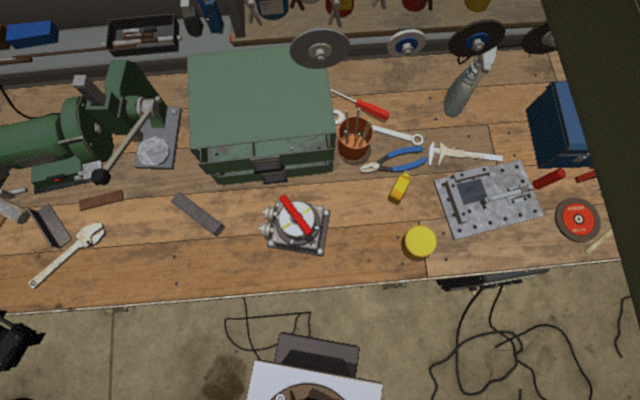

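The top view shows the roller at about (297,222), its red bar running from about (282,197) to (312,234), and the green cabinet just behind it. I'll enlarge both views.

```bash
python3 - <<'E'
import cv2
a=cv2.imread("pics/top0.png")[180:265,245:345]
cv2.imwrite("pics/topc.png",cv2.resize(a,None,fx=7,fy=7,interpolation=cv2.INTER_CUBIC))
a=cv2.imread("pics/side0.png")[165:255,245:345]
cv2.imwrite("pics/sidec.png",cv2.resize(a,None,fx=6.5,fy=6.5,interpolation=cv2.INTER_CUBIC))
E
```

```text
(no output)
```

View pics/topc.png

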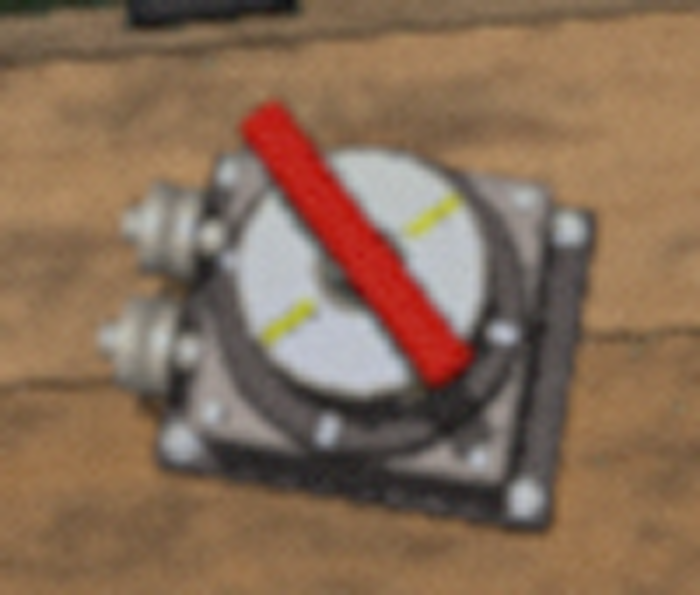

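View pics/sidec.png

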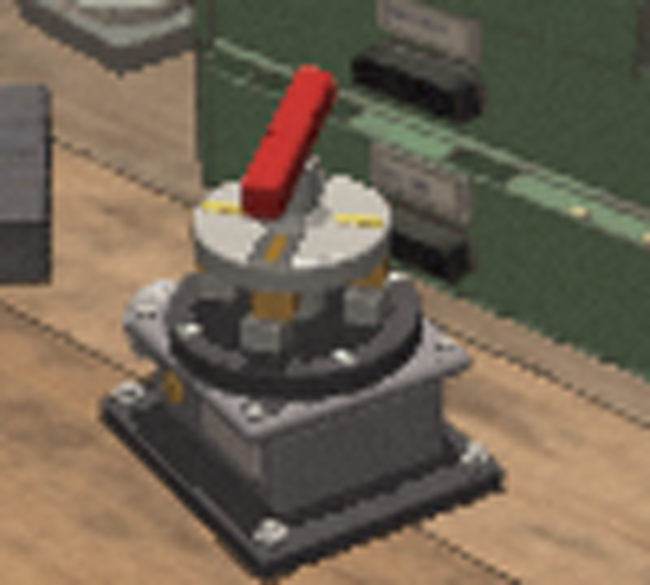

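```bash
cat > h.py <<'E'
from cell import *
import numpy as np, cv2
from scipy.spatial.transform import Rotation as R
def ray(n,px,z):
    c=camera_info(n); k=c["k1"]
    p=cv2.undistortPoints(np.array([[px]],float),c["mtx"],np.array([k,0,0,0,0.]))[0,0]
    d=R.from_euler("xyz",c["attitude"]).apply([p[0],p[1],1]); e=c["eye"]
    return e+d*(z-e[2])/d[2]
def crop(n,X,Y,x0,y0,f,z): return ray(n,((X+.5)/f-.5+x0,(Y+.5)/f-.5+y0),z)
def proj(n,P):
    c=camera_info(n); v=R.from_euler("xyz",c["attitude"]).inv().apply(np.atleast_2d(P)-c["eye"])
    s=v[:,:2]/v[:,2:]; s=s*(1+c["k1"]*(s**2).sum(1,keepdims=True))
    return s@c["mtx"][:2,:2].T+c["mtx"][:2,2]
E
python3 - <<'E'
from h import *
np.set_printoptions(precision=1,suppress=True)
T=lambda X,Y,z:crop("top",X,Y,245,180,7,z)
S=lambda X,Y,z:crop("side",X,Y,245,165,6.5,z)
b=[T(*p,171) for p in((245,128),(278,102),(472,352),(435,388))]
for q in b:print(q)
c=sum(b)/4; d=(b[2]+b[3]-b[0]-b[1])/2; print("bar",c,np.linalg.norm(d),np.degrees(np.arctan2(d[1],d[0])))
y=[T(*p,126) for p in((460,200),(265,340))]; d=y[0]-y[1]
print("yel",sum(y)/2,np.linalg.norm(d),np.degrees(np.arctan2(d[1],d[0])))
m=[T(*p,79) for p in((502,332),(327,430),(230,260))]+[S(*p,79) for p in((187,328),(343,355),(400,278))]
ctr=(m[0]+m[2])/2; print(ctr)
for q in m: d=q-c;print(q,np.hypot(*d[:2]),np.degrees(np.arctan2(d[1],d[0])))
E
```

```text
[519.8 152.4 171. ]
[530.3 143.6 171. ]
[459.9  66.6 171. ]
[446.5  76.1 171. ]
bar [489.1 109.7 171. ] 105.07322877915814 -133.16215948774564
yel [490.  110.1 126. ] 80.96942995027837 -43.329712762182076
[491.  112.1  79. ]
[486.5  62.3  79. ] 47.47719188246609 -93.11305149274003
[441.6 116.3  79. ] 47.942249863347385 172.0313716361899
[495.4 162.   79. ] 52.70764480842947 83.14173893664406
[440.9 118.5  79. ] 48.973195498876485 169.60064061794031
[486.2  64.   79. ] 45.79420508312119 -93.6751648717268
[540.1 104.6  79. ] 51.268984771431434 -5.710201538895432
```

```bash
python3 - <<'E'
from h import *
np.set_printoptions(precision=1,suppress=True)
for p in((222,182),(330,172)): print("bottom",ray("top",p,0))
for z in(100,150,200,250): print(z,ray("top",(200,150),z),ray("top",(333,135),z),proj("side",[ray("top",(200,150),z),ray("top",(333,135),z)]))
s=state(); M=R.from_euler("xyz",s["tcp_rot"]).as_matrix(); print(M)
E
python3 - <<'E'
import cv2
a=cv2.imread("pics/side0.png")[95:225,230:410]
cv2.imwrite("pics/cab.png",cv2.resize(a,None,fx=4,fy=4,interpolation=cv2.INTER_CUBIC))
E
```

```text
bottom [582.1 345.4   0. ]
bottom [663.1  55.3   0. ]
100 [628.3 390.6 100. ] [728.8  61.3 100. ] [[283.7 159.3]
 [366.9 190.2]]
150 [610.1 370.4 150. ] [705.1  59.2 150. ] [[281.5 148.9]
 [362.3 177.5]]
200 [592.  350.2 200. ] [681.4  57.1 200. ] [[279.1 137.7]
 [357.3 163.9]]
250 [573.8 330.  250. ] [657.7  55.  250. ] [[276.5 125.8]
 [352.  149.5]]
[[-0.   0.2  1. ]
 [-0.   1.  -0.2]
 [-1.  -0.  -0. ]]
```

View pics/cab.png

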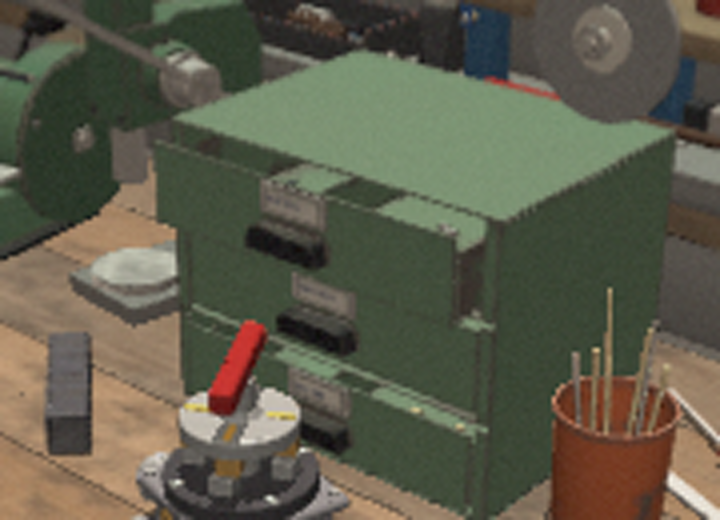

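```bash
python3 - <<'E'
from h import *
np.set_printoptions(precision=1,suppress=True)
n=np.array([.957,.29,0])
for z in(150,180,200,220):
  for p in((268,182),(262,183),(285,178)):
    q=ray("top",p,z); print(z,q,proj("side",q),(q-[490.4,111,0])@n)
s=state(); M=R.from_euler("xyz",s["tcp_rot"]).as_matrix(); print(np.degrees(np.arctan2(M[1,1],M[0,1])),s["eef_pos"])
print(M.T@(np.array([490.4,111,260])-s["eef_pos"])/50)
E
python3 - <<'E'
import cv2
a=cv2.imread("pics/top0.png")[120:250,185:345]
cv2.imwrite("pics/cab2.png",cv2.resize(a,None,fx=4.5,fy=4.5,interpolation=cv2.INTER_CUBIC))
E
```

```text
150 [558.7 190.4 150. ] [[295.9 172.6]] 88.42271495465539
150 [553.9 203.8 150. ] [[292.2 171.3]] 87.64101359190573
150 [575.5 152.9 150. ] [[307.5 176. ]] 93.55074562128199
180 [549.6 184.5 180. ] [[294.1 164.8]] 78.01742881359222
180 [544.9 197.5 180. ] [[290.5 163.5]] 77.26299956274511
180 [565.8 148.3 180. ] [[305.4 168. ]] 82.96655199349215
200 [543.6 180.7 200. ] [[292.8 159.4]] 71.08057138621672
200 [539.  193.3 200. ] [[289.2 158.2]] 70.34432354330465
200 [559.3 145.3 200. ] [[304.  162.5]] 75.91042290829895
220 [537.5 176.8 220. ] [[291.6 153.9]] 64.14371395884119
220 [533.  189.1 220. ] [[288.  152.8]] 63.42564752386421
220 [552.9 142.3 220. ] [[302.6 156.9]] 68.85429382310575
75.74462409570633 [153.8 605.5 214.1]
[-0.9 -7.9  9. ]
```

View pics/cab2.png

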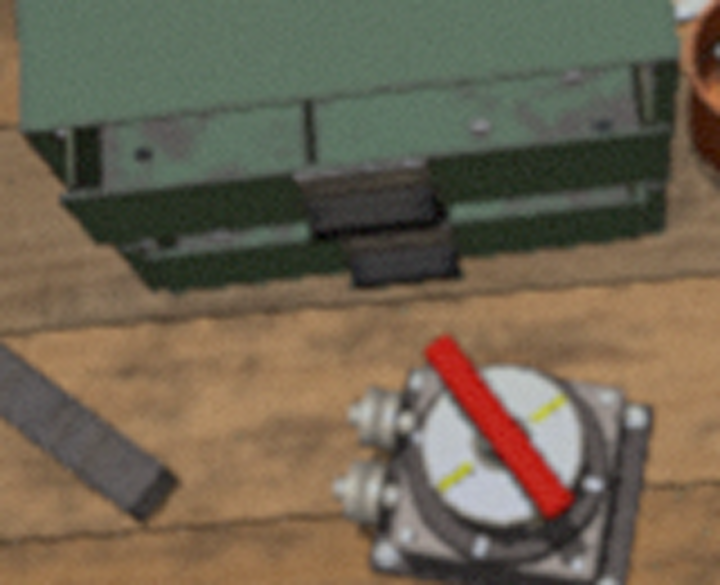

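```bash
python3 - <<'E'
from h import *
np.set_printoptions(precision=1,suppress=True)
n=np.array([.957,.29,0])
for z in(180,200,220):
  for p in((256,173),(284,168),(330,148.5)):
    q=ray("top",p,z); print(z,p,q,proj("side",q),(q-[490.4,111,0])@n)
E
```

```text
180 (256, 173) [566.1 216.3 180. ] [[293.4 159.7]] 102.99525472453213
180 (284, 168) [589.2 155.4 180. ] [[311.  165.3]] 107.4569384982054
180 (330, 148.5) [655.5  59.2 180. ] [[349.2 172.2]] 143.01725674125888
200 (256, 173) [559.7 211.6 200. ] [[292.2 154.5]] 95.4564428505226
200 (284, 168) [582.2 152.2 200. ] [[309.5 159.9]] 99.81060203832457
200 (330, 148.5) [646.9  58.3 200. ] [[347.3 166.6]] 134.51393249683463
220 (256, 173) [553.2 206.9 220. ] [[291.  149.2]] 87.9176309765131
220 (284, 168) [575.2 149.  220. ] [[308.  154.4]] 92.16426557844385
220 (330, 148.5) [638.3  57.4 220. ] [[345.3 160.8]] 126.01060825241036
```

>>> {"op": "step_arm", "data": {"steps": [[-0.9, 0, 0, 0], [0, -0.66, 0.75, 0], [0, -0.66, 0.75, 0], [0, -0.66, 0.75, 0], [0, -0.66, 0.75, 0], [0, -0.66, 0.75, 0], [0, -0.66, 0.75, 0], [0, -0.66, 0.75, 0], [0, -0.66, 0.75, 0], [0, -0.66, 0.75, 0], [0, -0.66, 0.75, 0], [0, -0.66, 0.75, 0], [0, -0.66, 0.75, 0], [0, 0, 0, -0.95], [0, 0, 0, -0.95], [0, 0, 0, -0.95], [0, 0, 0, -0.95], [0, 0, 0, -0.95], [0, 0, 0, -0.95]], "jaw": 0}}

```text
t: 2.48
eef_pos: [492.3, 111.1, 259.4]
tcp_rot: [2.53, 1.57, 3.082]
ft_force: [0.4, 0.1, 0.2]
opening: 1.002
```

>>> {"op": "step_arm", "data": {"steps": [[0, 0, 0, -0.95], [0, 0, 0, -0.95], [0, 0, 0, 0]]}}

```text
t: 2.85
eef_pos: [492.4, 111.2, 259.4]
tcp_rot: [2.256, 1.57, 3.067]
ft_force: [0.6, 0.4, 0.9]
opening: 1.002
```

```bash
cat > go.py <<'E'
from h import *
import sys
np.set_printoptions(precision=3,suppress=True)
s=state(); M=R.from_euler("xyz",s["tcp_rot"]).as_matrix()
print(s["t"],s["joints"],s["eef_pos"],s["ft_force"],s["moment"],s["opening"],"yang",np.degrees(np.arctan2(M[1,1],M[0,1])),"x",M[:,0])
t=np.array([float(v) for v in sys.argv[1:4]]); print("shift",M.T@(t-s["eef_pos"])/50)
E
python3 go.py 490.4 111 155
```

```text
2.85 [ 0.091  0.272  1.786  0.     1.084 -2.291] [492.379 111.152 259.435] [0.572 0.363 0.923] [0.105 0.061 0.025] 1.00187119820583 yang 136.4948198286937 x [-0.  0. -1.]
shift [ 2.089  0.026 -0.029]
```

>>> {"op": "step_arm", "data": {"steps": [[0.6, 0.03, -0.03, 0], [0.6, 0, 0, 0], [0.4, 0, 0, 0], [0.25, 0, 0, 0], [0.24, 0, 0, 0], [0, 0, 0, 0]]}}

```text
t: 3.6
eef_pos: [490.2, 111.1, 154.7]
tcp_rot: [2.335, 1.57, -3.136]
ft_force: [-0.6, 0.5, -0.0]
opening: 0.996
```

```bash
python3 go.py 490.4 111 155; python3 - <<'E'
from h import *
a=read_camera("side")[140:245,230:360,::-1]
cv2.imwrite("pics/s1.png",cv2.resize(a,None,fx=5,fy=5,interpolation=cv2.INTER_CUBIC))
E
```

```text
3.6 [ 0.091  0.397  1.923  0.     0.823 -2.291] [490.225 111.094 154.675] [-0.629  0.494 -0.034] [0.075 0.055 0.003] 0.9963216642068076 yang 136.50646288515983 x [-0.001 -0.    -1.   ]
shift [-0.007 -0.004  0.001]
```

View pics/s1.png

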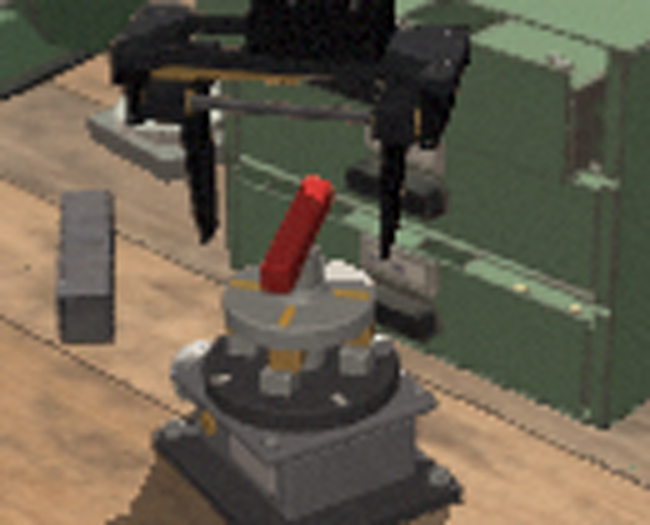

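The open fingers straddle the bar, with the tips at about (205,240) and (385,255) either side of the bar middle near (297,235). I'll close on it.

>>> {"op": "step_arm", "data": {"steps": [[0, 0, 0, 0], [0, 0, 0, 0], [0, 0, 0, 0], [0, 0, 0, 0], [0, 0, 0, 0], [0, 0, 0, 0]], "jaw": 1}}

```text
t: 4.4
eef_pos: [490.4, 111.1, 155.1]
tcp_rot: [0.689, 1.571, 1.501]
ft_force: [0.2, 0.1, -0.7]
opening: 0.426
```

```bash
python3 go.py 490.4 111 155
```

```text
4.4 [ 0.091  0.396  1.922  0.     0.823 -2.292] [490.392 111.119 155.131] [ 0.174  0.144 -0.721] [0.112 0.072 0.002] 0.42569252309135536 yang 136.5432523284314 x [ 0.  0. -1.]
shift [ 0.003 -0.002 -0.002]
```

>>> {"op": "step_arm", "data": {"steps": [[0, 0, 0, 0], [0, 0, 0, 0], [0, 0, 0, 0], [0, 0, 0, 0], [0, 0, 0, 0], [0, 0, 0, 0]]}}

```text
t: 5.15
eef_pos: [490.3, 111.2, 155.1]
tcp_rot: [1.455, 1.571, 2.268]
ft_force: [-0.9, 1.2, 0.9]
opening: 0.185
```

```bash
python3 go.py 490.4 111 155
```

```text
5.15 [ 0.091  0.396  1.922  0.     0.823 -2.292] [490.323 111.157 155.125] [-0.853  1.203  0.916] [0.434 0.327 0.097] 0.1850745982409918 yang 136.54561420835554 x [-0.  0. -1.]
shift [ 0.003 -0.003 -0.001]
```

>>> {"op": "step_arm", "data": {"steps": [[0, 0, 0, 0.75], [0, 0, 0, 0.75], [0, 0, 0, 0.75], [0, 0, 0, 0.75], [0, 0, 0, 0.75], [0, 0, 0, 0.75], [0, 0, 0, 0.75], [0, 0, 0, 0.75], [0, 0, 0, 0.55], [0, 0, 0, 0]]}}

```text
t: 6.4
eef_pos: [490.0, 112.0, 155.1]
tcp_rot: [2.139, 1.569, 2.035]
ft_force: [-2.8, 7.5, 1.8]
opening: 0.188
```

```bash
python3 go.py 490.4 111 155; python3 - <<'E'
from h import *
a=read_camera("side")[140:245,230:360,::-1]
cv2.imwrite("pics/s2.png",cv2.resize(a,None,fx=5,fy=5,interpolation=cv2.INTER_CUBIC))
E
```

```text
6.4 [ 0.092  0.396  1.923  0.002  0.824 -1.376] [489.96  111.965 155.107] [-2.835  7.547  1.839] [ 1.734  0.645 -0.069] 0.1882663321704087 yang 84.05013957828722 x [-0.001  0.002 -1.   ]
shift [ 0.002 -0.018  0.011]
```

View pics/s2.png

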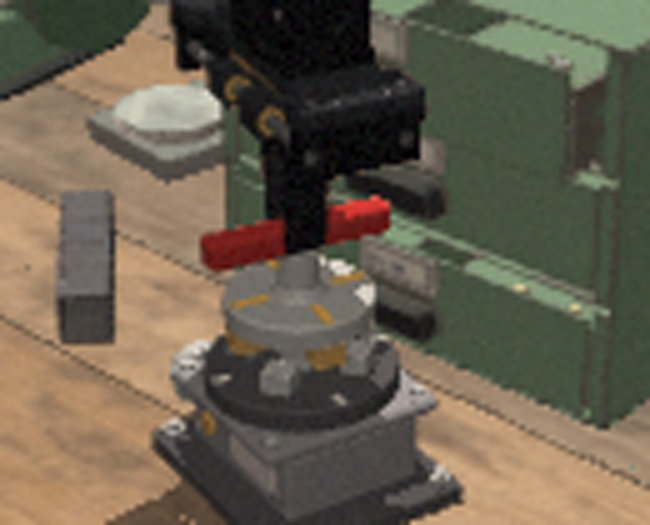

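The bar has turned with the gripper. The yellow lines at (240,302) and (325,315) now point at the marks at (220,380) and (338,398), so the brass jaws sit over the gaps. Next I'll push down.

>>> {"op": "step_arm", "data": {"steps": [[0.08, 0, 0, 0], [0.08, 0, 0, 0], [0.08, 0, 0, 0], [0, 0, 0, 0]]}}

```text
t: 6.95
eef_pos: [490.0, 112.0, 143.0]
tcp_rot: [2.173, 1.569, 2.07]
ft_force: [-1.6, 8.0, -0.7]
opening: 0.186
```

```bash
python3 go.py 490.4 111 155
```

```text
6.95 [ 0.092  0.414  1.935  0.002  0.793 -1.377] [489.961 111.969 142.954] [-1.613  8.035 -0.722] [ 1.797  0.434 -0.083] 0.18631917566023873 yang 84.10264601064239 x [-0.001  0.002 -1.   ]
shift [-0.241 -0.018  0.01 ]
```

>>> {"op": "step_arm", "data": {"steps": [[0.06, 0, 0, 0], [0.06, 0, 0, 0], [0.03, 0, 0, 0], [0, 0, 0, 0]]}}

```text
t: 7.45
eef_pos: [491.4, 111.9, 138.6]
tcp_rot: [0.44, 1.566, 0.337]
ft_force: [-9.2, 5.2, 36.9]
opening: 0.186
```

```bash
python3 go.py 490.4 111 155; python3 - <<'E'
from h import *
a=read_camera("side")[140:245,230:360,::-1]
cv2.imwrite("pics/s3.png",cv2.resize(a,None,fx=5,fy=5,interpolation=cv2.INTER_CUBIC))
E
```

```text
7.45 [ 0.092  0.42   1.94   0.002  0.777 -1.377] [491.382 111.915 138.62 ] [-9.183  5.237 36.918] [1.191 1.726 0.04 ] 0.18593492755943408 yang 84.12715881063252 x [ 0.004  0.002 -1.   ]
shift [-0.328 -0.02  -0.016]
```

View pics/s3.png

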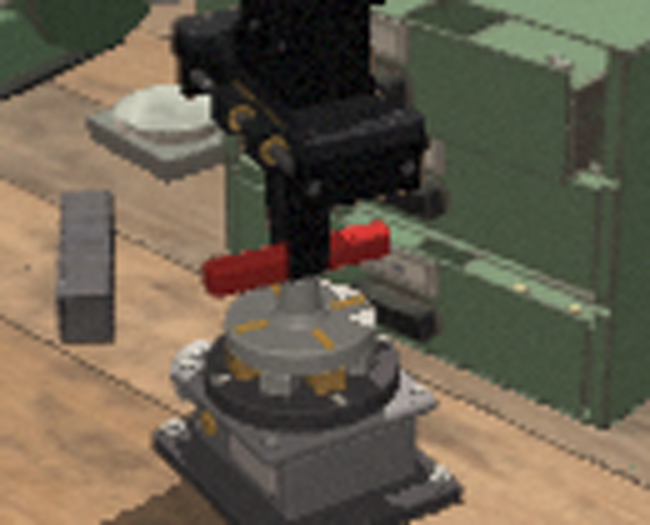

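It resists with 37 N after about 16.5 mm, and the jaws look meshed. I'll release, go up, and measure the height.

>>> {"op": "step_arm", "data": {"steps": [[0, 0, 0, 0], [0, 0, 0, 0], [0, 0, 0, 0], [0, 0, 0, 0], [0, 0, 0, 0], [0, 0, 0, 0]], "jaw": 0.5}}

```text
t: 8.25
eef_pos: [490.4, 111.1, 135.6]
tcp_rot: [2.756, 1.571, 2.654]
ft_force: [-0.4, -0.2, 0.2]
opening: 0.5
```

>>> {"op": "step_arm", "data": {"steps": [[-0.4, 0, 0, 0], [-0.8, 0, 0, 0], [-0.8, 0, 0, 0], [0, 0, 0, 0]]}}

```text
t: 8.75
eef_pos: [491.4, 111.2, 238.1]
tcp_rot: [0.203, 1.566, 0.101]
ft_force: [1.3, -0.4, -0.7]
opening: 0.497
```

```bash
python3 go.py 490.4 111 155; python3 - <<'E'
from h import *
im=read_camera("side")[:,:,::-1]; cv2.imwrite("pics/s4f.png",im)
cv2.imwrite("pics/s4.png",cv2.resize(im[170:245,255:350],None,fx=8,fy=8,interpolation=cv2.INTER_CUBIC))
E
```

```text
8.75 [ 0.091  0.291  1.822  0.     1.024 -1.377] [491.375 111.223 238.118] [ 1.332 -0.389 -0.746] [ 0.013  0.012 -0.004] 0.4972448880630305 yang 84.1507856307544 x [ 0.005  0.001 -1.   ]
shift [ 1.662 -0.008 -0.027]
```

View pics/s4.png

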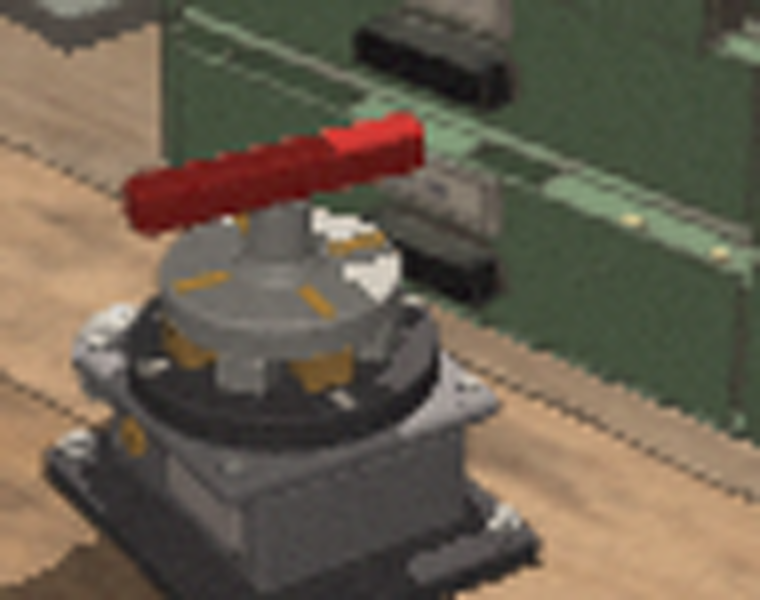

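```bash
python3 - <<'E'
from h import *
np.set_printoptions(precision=1,suppress=True)
a=np.radians(-5.9); u=np.array([np.cos(a),np.sin(a),0]); v=np.array([-u[1],u[0],0]); c=np.array([490.4,111,0])
bgr=cv2.imread("pics/s4f.png")
big=[]
for d in(0,5,16,18):
    z=162-d
    P=[c+55*i*u+9*j*v+[0,0,z+9*k] for i in(-1,1) for j in(-1,1) for k in(-1,1)]
    q=(proj("side",P)-[255,170]+.5)*8-.5
    print(d,q[[0,1,2,3,4,5,6,7]].tolist() if 0 else q.round(0).astype(int).tolist())
    im=cv2.resize(bgr[170:245,255:350],None,fx=8,fy=8,interpolation=cv2.INTER_CUBIC)
    h=cv2.convexHull(q.astype(np.int32)); cv2.polylines(im,[h],True,(255,255,0),1)
    t=np.linspace(0,2*np.pi,100); q=(proj("side",np.c_[c[0]+43*np.cos(t),c[1]+43*np.sin(t),0*t+126-d])-[255,170]+.5)*8-.5
    cv2.polylines(im,[q.astype(np.int32)],True,(0,255,255),1)
    q=(proj("side",np.c_[c[0]+56*np.cos(t),c[1]+56*np.sin(t),0*t+79])-[255,170]+.5)*8-.5
    cv2.polylines(im,[q.astype(np.int32)],True,(255,0,255),1)
    big.append(im[80:460,80:460])
cv2.imwrite("pics/ov.png",np.vstack([np.hstack([big[0],big[1]]),np.hstack([big[2],big[3]])])[:,:,:])
E
```

```text
0 [[139, 196], [137, 148], [119, 173], [117, 126], [434, 127], [434, 81], [411, 105], [411, 60]]
5 [[140, 209], [138, 162], [120, 186], [117, 139], [434, 139], [434, 93], [411, 118], [411, 72]]
16 [[142, 237], [139, 190], [122, 214], [119, 167], [434, 167], [434, 122], [411, 145], [411, 100]]
18 [[142, 242], [139, 196], [122, 219], [119, 173], [434, 172], [434, 127], [411, 150], [411, 105]]
```

View pics/ov.png

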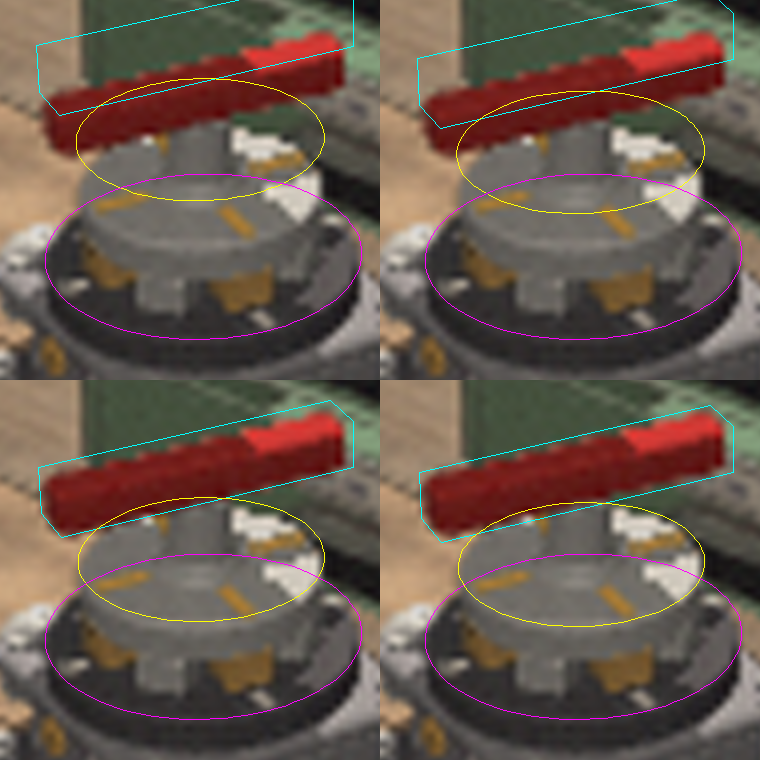

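The overlay fits a drop of 16–18 mm, which isn't precise enough. I'll press on top of the bar with closed fingers to check and secure it; at home the bar top is at z = 153.

>>> {"op": "step_arm", "data": {"steps": [[0, 0, 0, 0], [0, 0, 0, 0], [0, 0, 0, 0], [0, 0, 0, 0], [0, 0, 0, 0], [0.5, 0, 0, 0], [0.5, 0, 0, 0], [0.4, 0, 0, 0], [0.2, 0, 0, 0], [0, 0, 0, 0]], "jaw": 1}}

```text
t: 10.05
eef_pos: [490.4, 111.1, 155.4]
tcp_rot: [-3.055, 1.57, 3.126]
ft_force: [-0.3, -0.3, -0.2]
opening: 0.005
```

```bash
python3 go.py 490.4 111 153
```

```text
10.05 [ 0.091  0.396  1.922  0.     0.825 -1.377] [490.352 111.102 155.41 ] [-0.35  -0.292 -0.232] [-0.017  0.001  0.029] 0.004616782776382854 yang 84.14727668912943 x [-0.001  0.    -1.   ]
shift [ 0.048 -0.002  0.001]
```

>>> {"op": "step_arm", "data": {"steps": [[0.02, 0, 0, 0], [0, 0, 0, 0]]}}

```text
t: 10.3
eef_pos: [490.6, 111.2, 155.2]
tcp_rot: [0.298, 1.57, 0.195]
ft_force: [0.1, 0.0, 0.4]
opening: 0.003
```

>>> {"op": "step_arm", "data": {"steps": [[0.02, 0, 0, 0], [0, 0, 0, 0]]}}

```text
t: 10.55
eef_pos: [490.4, 111.1, 153.7]
tcp_rot: [0.421, 1.571, 0.319]
ft_force: [-0.6, 0.1, -0.3]
opening: 0.001
```

>>> {"op": "step_arm", "data": {"steps": [[0.03, 0, 0, 0], [0, 0, 0, 0]]}}

```text
t: 10.8
eef_pos: [490.8, 111.2, 153.1]
tcp_rot: [0.247, 1.569, 0.145]
ft_force: [-2.7, -1.4, 12.7]
opening: 0.005
```

Contact comes at z ≈ 153.1, which is the home height. I'll back off.

>>> {"op": "step_arm", "data": {"steps": [[-0.3, 0, 0, 0], [-0.8, 0, 0, 0], [-0.8, 0, 0, 0], [0, 0, 0, 0], [0, 0, 0, 0]]}}

```text
t: 11.42
eef_pos: [490.0, 111.1, 246.9]
tcp_rot: [3.041, 1.57, 2.939]
ft_force: [0.3, -0.8, -0.5]
opening: 0.007
```

```bash
python3 go.py 490.4 111 153; python3 - <<'E'
from h import *
im=read_camera("side")[:,:,::-1]
cv2.imwrite("pics/s5.png",cv2.resize(im[100:260,230:410],None,fx=4,fy=3.7,interpolation=cv2.INTER_CUBIC))
E
```

```text
11.425 [ 0.091  0.281  1.809  0.     1.051 -1.377] [490.044 111.084 246.878] [ 0.252 -0.833 -0.537] [ 0.026  0.007 -0.039] 0.006745308886249238 yang 84.14576062051623 x [-0.  0. -1.]
shift [ 1.878 -0.001  0.008]
```

View pics/s5.png

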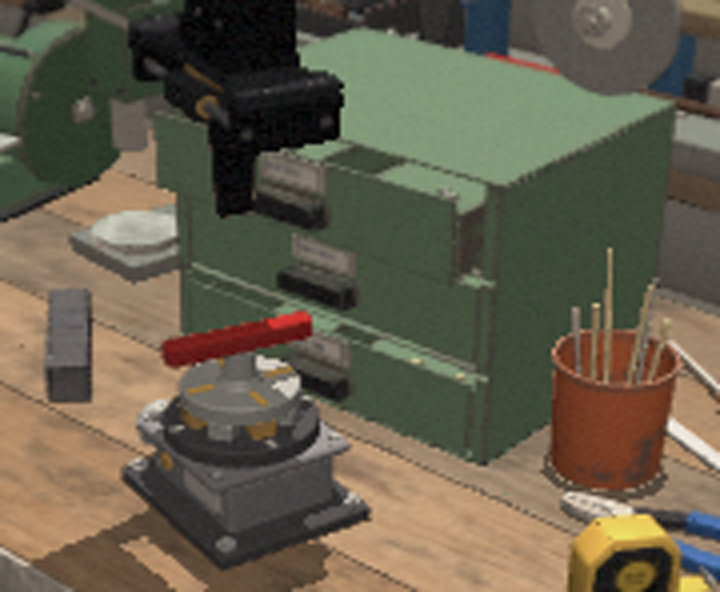

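The clutch is down with the bar at about (235,340), the gripper is well clear of it, and the tube and tape measure haven't moved.

```bash
python3 -c "
from cell import *
print(job_done())"
```

```text
the job is handed in; nothing more can be done
None
```

The clutch is in mesh and home as far as I could measure, and I handed the job in at about 11.5 s of the 32 s allowed; no verdict was reported.

I gripped the T-handle at its middle, turned it about 52° clockwise so the upper jaws stood over the gaps, pushed it down and let go.

**Height:** Pressing on the bar with closed fingers met it at z ≈ 153 mm, which is the fully-home height. The camera overlay agreed less sharply, fitting a drop of 16 to 18 mm.

**Push:** It ended with 37 N of resistance after 16.5 mm of tool travel, about 1.5 mm short of the full 18 mm. I did not work out why, but the contact height above suggests the clutch is home.

**Surroundings:** The last picture shows the gripper clear above the handle, with the square tube and tape measure where they were. The grease pot was outside that picture, but the arm never went near it.

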